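# Sticker two boards and push them through the drying box flaps

## Task

On the infeed tray, lay the loose red spacer stick crosswise on the lower board near its rear end (the end away from the orange flaps, opposite the stick at its front end), then lay the second board flat on both sticks, squarely over the lower board with the ends flush. Then push the whole stack through the spring flaps until it is completely inside the drying box and both flaps swing shut behind it, with the upper board still resting level on the two sticks. Leave the glue bottle, jar, tape measure and screwdriver alone.

Things in the scene. Friction and masses are not known exactly. Their poses are not given: they have to be found in the camera images.
- port (a point): Middle of the drying box's doorway: on the unit's floor (12 mm above the bench), midway between the two door posts (74 clear, 50 high above the floor), in the plane of the shut orange flaps. x points level along the infeed direction, from the open tray into the box; y across, z up. A board whose tail is less than 35 past this plane keeps the flaps from shutting.
- drybox: Fixed low plywood unit, 420 x 112, across the bench; axes as port, origin under port on the bench. Floor 12 high. x -200 to 0: open tray; 0 to 212: box, inner width 96, walls 50 above floor. Two dark rails 62 apart, 8 above floor, run from x -190 to 210. Clear roof (top 55 above floor) only from x = 80 on: the top is open from the flaps to 80 so a hand can push stock fully past them.
- flap_l (a joint): Orange flap on the +y post (left, seen along the infeed); rad. 3 thick, 34 wide, from 10 to 46 above the floor, turning about an upright hinge 35 from the middle. 0 = shut; grows to 1.45 as it is pushed inwards (+x of port), never outwards. A spring shuts it: 0.5 N at its free edge to start it, 1.8 N at full swing. The shut flaps meet in the middle.
- flap_r (a joint): The other orange flap, its mirror image, on the -y post; values and spring as flap_l.
- lower_board: Dark wood board 130 long (x) x 56 wide (y) x 14 thick, 70 to 120 g, lying flat on the infeed tray between the rails, its x axis along port's x (front end towards the flaps). Origin at the centre of its underside. It slides on the tray.
- front_stick: Red spacer stick 14 wide (x) x 50 long (y) x 12 high, about 12 g, already lying loose across the lower board near its front end (the end nearer the flaps). Origin at the centre of its underside.
- loose_stick: The second red spacer stick, same size: 14 wide (x) x 50 long (y) x 12 high, about 12 g, lying flat on the bench. Origin at the centre of its underside.
- upper_board: Second dark wood board, same size as the lower: 130 long (x) x 56 wide (y) x 14 thick, 70 to 120 g, lying flat on the bench. Origin at the centre of its underside.
- glue_bottle: Bystander: upright white and red bottle, diameter 56, 170 high, on the bench beyond the tray. Origin at the centre of its underside.
- jar: Bystander: upright amber jar, diameter 64, 85 high, on the bench to the left. Origin at the centre of its underside.
- tape_measure: Bystander: yellow tape measure, 65 x 34 x 58 high, on the bench to the right. Origin at the centre of its underside.
- screwdriver: Bystander: screwdriver lying on the bench beyond the box. Origin under its middle.
Things that resemble listed ones, but are neither listed nor needed, are in the scene too. What is shaped like the upper_board but green, pink or turquoise is not meant.

How it is judged:
On the way, in this order (a step that is already met when the one before it is completed fails the run):
1. the loose stick lies released across the lower board near its rear end, the board still on the tray (x of loose_stick in the frame of lower_board between -0.062 and -0.018 m and y of loose_stick in the frame of lower_board between -0.015 and 0.015 m and z of loose_stick in the frame of lower_board between 0.011 and 0.018 m and angle between the y axis of loose_stick and the y axis of lower_board, either way round below 0.25 rad and contact force between the fingers and loose_stick below 0.1 N and linear speed of loose_stick below 0.02 m/s and x of lower_board in the frame of port below -0.055 m), for 0.2 s.
2. the upper board lies released and level on both sticks, over the lower board, still on the tray (x of loose_stick in the frame of lower_board between -0.062 and -0.018 m and y of loose_stick in the frame of lower_board between -0.015 and 0.015 m and z of loose_stick in the frame of lower_board between 0.011 and 0.018 m and angle between the y axis of each of loose_stick, front_stick and the y axis of lower_board, either way round below 0.25 rad and x of front_stick in the frame of lower_board between 0.015 and 0.06 m and y of front_stick in the frame of lower_board between -0.015 and 0.015 m and z of front_stick in the frame of lower_board between 0.011 and 0.018 m and x of upper_board in the frame of lower_board between -0.012 and 0.012 m and y of upper_board in the frame of lower_board between -0.012 and 0.012 m and z of upper_board in the frame of lower_board between 0.0235 and 0.0295 m and angle between the x axis of upper_board and the x axis of lower_board, either way round below 0.15 rad and angle between each of upper_board, lower_board's own z axis and vertical below 0.06 rad and contact force between the fingers and upper_board below 0.1 N and linear speed of upper_board below 0.02 m/s and x of lower_board in the frame of port below -0.055 m), for 0.2 s.
3. the stack passes between the flaps, holding both open (value of joint each of flap_l, flap_r above 0.5 rad and x of lower_board in the frame of port between -0.05 and 0.08 m and x of upper_board in the frame of port between -0.05 and 0.09 m), for 0.05 s.
At the end, for the whole second after the job is handed in: Boards wholly in the box (centres 98 mm+ past the doorway), flaps shut (<0.08 rad); upper board level (0.06 rad) on both sticks, within 12 mm along and across, 0.15 rad of the lower; sticks crosswise (0.25 rad), rear 18-62 mm behind, front 15-60 mm ahead of the middle; all at rest (x of each of lower_board, upper_board in the frame of port above 0.098 m and z of lower_board in the frame of port above -0.004 m and y of lower_board in the frame of port between -0.02 and 0.02 m and value of joint each of flap_l, flap_r below 0.08 rad and x of loose_stick in the frame of lower_board between -0.062 and -0.018 m and y of loose_stick in the frame of lower_board between -0.015 and 0.015 m and z of loose_stick in the frame of lower_board between 0.011 and 0.018 m and angle between the y axis of each of loose_stick, front_stick and the y axis of lower_board, either way round below 0.25 rad and x of front_stick in the frame of lower_board between 0.015 and 0.06 m and y of front_stick in the frame of lower_board between -0.015 and 0.015 m and z of front_stick in the frame of lower_board between 0.011 and 0.018 m and x of upper_board in the frame of lower_board between -0.012 and 0.012 m and y of upper_board in the frame of lower_board between -0.012 and 0.012 m and z of upper_board in the frame of lower_board between 0.0235 and 0.0295 m and angle between the x axis of upper_board and the x axis of lower_board, either way round below 0.15 rad and angle between each of upper_board, lower_board's own z axis and vertical below 0.06 rad and linear speed of each of lower_board, upper_board, front_stick, loose_stick below 0.01 m/s); the robot touches nothing.
It fails at once if the glue bottle is moved more than 30 mm (distance of glue_bottle from where it was at the start of the episode above 0.03 m).
It fails at once if the jar is moved more than 30 mm (distance of jar from where it was at the start of the episode above 0.03 m).
It fails at once if the tape measure is moved more than 30 mm (distance of tape_measure from where it was at the start of the episode above 0.03 m).
It fails at once if the screwdriver is moved more than 30 mm (distance of screwdriver from where it was at the start of the episode above 0.03 m).
It also fails if it takes over 67 s, if anything falls off the work surface, if the arm or the gripper's body presses on something with over 40 N, if the wrist force passes 120 N, or if a joint passes its speed limit or range.

## Robot

A 6-joint arm with a two-finger parallel gripper is mounted at the origin on the work surface. World frame = base frame: x ahead of the robot, y to its left, z up, the work surface at z = 0. Lengths are in m, angles in rad, forces in N, time in s.
With the tool pointing down it reaches from about 0.375 to 0.975 m from the base axis. Payload 3.8 kg.
Tool frame: the origin (TCP) lies where the fingers leave the gripper's body, on its centre line; the fingertips stand 73 mm ahead of it and the grasp point (between the pads) lies 54 mm ahead of it; z points along the fingers, y is the line along which they close (so a half turn about z gives the same grasp; the last joint's range is limited). The gripper opens to 85 mm and grips with 20 to 120 N. Pads are 22 mm wide; open, the fingers measure 114 mm over their backs; the gripper's body (76 mm by 85 mm) begins 54 mm behind the grasp point. The pads swing forward as they close: fully open they stand 13 mm farther back than shut.
Start: joints at [1.124, 0.264, 1.604, -0, 1.274, -0.037], TCP at [0.269, 0.619, 0.304] pointing down, gripper open.
Joint ranges: [-2.63, 2.63], [-0.94, 2.18], [0.31, 2.57], [-1.31, 4.45], [0, 2.66], [-2.55, 2.55]. Speed limits (rad/s): [2.57, 2.57, 3.14, 3.14, 3.14, 3.14].

## Interface

Orientations are given as a rotation vector (axis times angle).
In Python, from workcell import read_state, viewer, bot gives the robot as it stands.
- The arm moves only by the tool jog_arm, never from a script. Its argument "increments" is a list that holds one entry, the list of rows, each a list of 7 numbers: the shift along the tool's x, y, z in units of 30 mm (1.0 is 30 mm), then the turn, a rotation vector about the tool's x, y, z in units of 6 degrees (1.0 is 6 degrees), then the opening, from -1 (shut) to 1 (fully open). A call has exactly 5 rows; each row shifts and turns the commanded pose from where the row before left it, along the tool's axes as they then stand; what a row does not reach is not made up. A row lasts 1/12 s, in which the tool goes at most 41.7 mm and 7.16 degrees, less where a joint would pass 70% of its speed; a pose out of reach is approached as far as the arm can. A call is refused whole if a number of a shift passes 1 or a number of a turn 1, either way. A call with a gripper value outside its range is refused whole. The fingers move at their own pace and stop on an object; "force" is the grip in N (left out, the last holds). Time passes only in rows, so rows that do not move let the fingers close, or fill a call up. It gives the time, the measured TCP pose, the force, the opening and the grip force at its end, in the units of the state.
- read_state(): the state, without advancing time (a new reading comes with each control period).
- viewer.read_camera(name): name is "scene" or "top"; returns (picture, depth): 400x640x3 uint8, blue, green, red; 400x640 float32, m along the optical axis (not along the pixel's ray), 0 where there is no reading.
- viewer.camera_params(name): a dict with "fx", "fy", "cx", "cy" (pixels), "R" (3x3) and "t" (3): a world point X has camera coordinates R X + t. Camera axes: x right, y down, z forward; pixel columns grow to the right and rows downward; lengths in m; the calibration is good to about 2 mm. A picture is of the moment at which its call begins. camera_params takes no time and is no camera call.
- bot.finish_job(): hands the job in; it is judged then, once.
The state is a dict: "time": time; "q": joint angles; "joint_vel": joint speeds; "joint_torque": joint torques, N m; "tool_pos": TCP position; "tcp_rot": TCP orientation; "wrist_force": force on the tool from outside, world axes, zero at the start; "torque": the same for the moment, N m; "width": opening from 0.0 (shut) to 1.0 (fully open); "grip_force": force on a finger pad.
Only numpy, scipy, OpenCV 4.12 (cv2) and the standard library are available. Lean on these libraries where they do the work, as an engineer would, in place of code of your own. Each camera call takes 0.05 s, during which the arm holds its last target. There are 200 camera calls.

## Working session

There is one attempt and no reset: what is moved stays moved. The work goes in short steps, Python scripts to look and compute and a tool call to move; the robot and the scene stay as the last step left them, time stands still between calls to the robot, and variables do not carry over. Pictures are saved under pics/ and viewed, at most 10 in all, crops included, and the job is handed in when it is done.

Besides the shell and the picture viewer there is one more tool, called after "Call:" as name(argument=value, ...) on one line, values as JSON. jog_arm: Moves the arm, as the interface text tells. Its arguments: {"type":"object","properties":{"increments":{"type":"array","items":{"type":"array","items":{"type":"array","items":{"type":"number"}}}},"force":{"type":"number"}},"required":["increments"]}

```bash
mkdir -p pics
python3 - <<'E'
from workcell import read_state, viewer
import cv2, numpy as np
print(read_state())
for n in ("scene","top"):
    im,d=viewer.read_camera(n); cv2.imwrite(f"pics/{n}0.png",im); np.save(f"{n}_d.npy",d)
    print(n,viewer.camera_params(n))
E
```

```text
{'time': 0.0, 'q': array([ 1.12410062e+00,  2.64736274e-01,  1.60537661e+00,  4.35496199e-05,
        1.27371189e+00, -3.69075747e-02]), 'joint_vel': array([-0.00097543, -0.00246814, -0.00043477,  0.00023251,  0.00104413,
        0.00153238]), 'joint_torque': array([ 3.86879196e-05, -5.15098965e+01, -3.67318583e+01, -2.68506437e-04,
        1.28184340e-02,  7.08554239e-06]), 'tool_pos': array([0.26867802, 0.61859762, 0.30257182]), 'tcp_rot': array([-0.63910159, -3.07530977,  0.00338793]), 'wrist_force': array([0.43902725, 0.34109088, 0.42314368]), 'torque': array([0.04164945, 0.03541398, 0.0068182 ]), 'grip_force': 0.0, 'width': 0.9975686523648469}
scene {'fx': 505.3368005291073, 'fy': 505.3368005291073, 'cx': 315.21519223964884, 'cy': 210.9547798760986, 'R': array([[-0.72671264,  0.68684806, -0.01133531],
       [ 0.50247203,  0.52023888, -0.69056018],
       [-0.46841285, -0.50753449, -0.72318611]]), 't': array([ 0.40699404, -0.19923775,  1.53047308])}
top {'fx': 420.70227653600557, 'fy': 420.70227653600557, 'cx': 318.42183661290403, 'cy': 196.284284053886, 'R': array([[ 0.01254096, -0.99984395,  0.01244185],
       [-0.99680181, -0.01348297, -0.07876775],
       [ 0.07892322, -0.01141423, -0.99681535]]), 't': array([-0.05610458,  0.51066491,  1.01383473])}
```

View pics/scene0.png

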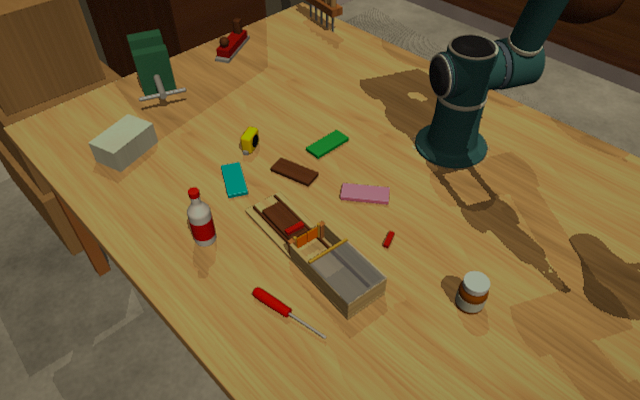

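View pics/top0.png

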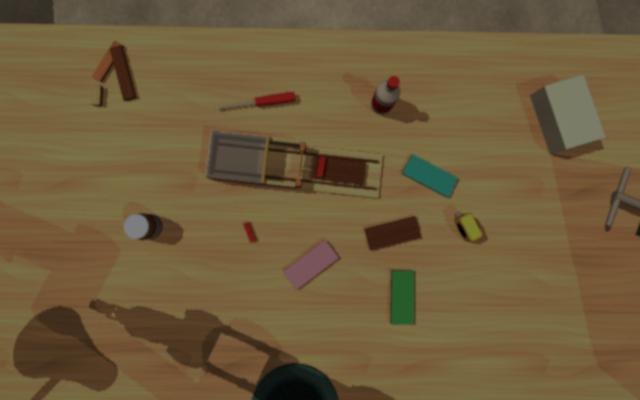

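The top view shows the infeed running leftwards (box around (237,158), flaps near x≈300 px, lower board at (347,170), front stick at (321,167)).

Candidates for the upper board are the dark brown one at top (393,233), the pink one (311,265), the green one (403,297) and the turquoise one (430,176). Only (393,233) is dark wood. The loose stick is the small red piece at (250,232). The red handle at (275,99) is the screwdriver.

```bash
cat > h.py <<'E'
import cv2, numpy as np
from workcell import read_state, viewer
P={n:viewer.camera_params(n) for n in("scene","top")}
def ray(n,uv,z):
    p=P[n]; R=p["R"]; c=-R.T@p["t"]
    uv=np.atleast_2d(uv).astype(float)
    d=np.c_[(uv[:,0]-p["cx"])/p["fx"],(uv[:,1]-p["cy"])/p["fy"],np.ones(len(uv))]@R
    return c+d*((z-c[2])/d[:,2])[:,None]
def proj(n,X):
    p=P[n]; X=np.atleast_2d(X)@p["R"].T+p["t"]
    return X[:,:2]/X[:,2:]*[p["fx"],p["fy"]]+[p["cx"],p["cy"]]
def red(im):
    h=cv2.cvtColor(im,cv2.COLOR_BGR2HSV); return (((h[...,0]<6)|(h[...,0]>172))&(h[...,1]>170)&(h[...,2]>60)).astype(np.uint8)*255
def blobs(m,amin=15):
    for c in cv2.findContours(m,cv2.RETR_EXTERNAL,cv2.CHAIN_APPROX_NONE)[0]:
        if cv2.contourArea(c)>=amin: yield c[:,0]
def rect(n,c,z):
    w=ray(n,c,z)[:,:2]; (x,y),(a,b),t=cv2.minAreaRect((w*1000).astype(np.float32))
    if a<b: a,b,t=b,a,t+90
    return np.round([x,y,a,b,(t+90)%180-90],1)
E
python3 - <<'E'
from h import *
for n in("scene","top"):
    im=cv2.imread(f"pics/{n}0.png")
    for c in blobs(red(im)): print(n,"red",c.mean(0).round(),[rect(n,c,z) for z in(.012,.038)])
    h=cv2.cvtColor(im,cv2.COLOR_BGR2HSV)
    m=((h[...,2]<95)&(h[...,0]<14)&(h[...,1]>110)).astype(np.uint8)*255
    for c in blobs(m,200):
        u=c.mean(0)
        if 200<u[0]<480 and 120<u[1]<260: print(n,"dark",u.round(),[rect(n,c,z) for z in(.014,.026)])
    m=((h[...,0]>9)&(h[...,0]<19)&(h[...,1]>200)&(h[...,2]>120)).astype(np.uint8)*255
    for c in blobs(m,15):
        u=c.mean(0)
        if 200<u[0]<480 and 120<u[1]<280: print(n,"orange",u.round(),rect(n,c,.058))
    r=np.median(h[225:240,380:405].reshape(-1,3),0) if n=="top" else np.median(h[168:176,288:300].reshape(-1,3),0); print("hsv board",r)
t=cv2.imread("pics/top0.png")[120:320,200:460]; s=cv2.imread("pics/scene0.png")[140:320,200:410]
a=cv2.resize(t,(520,400),interpolation=3);
cv2.imwrite("pics/crop.png",cv2.resize(cv2.convertScaleAbs(t,alpha=1.6),(780,600),interpolation=cv2.INTER_CUBIC))
cv2.imwrite("pics/crop2.png",cv2.resize(cv2.convertScaleAbs(s,alpha=1.4),(700,600),interpolation=cv2.INTER_CUBIC))
E
```

```text
scene red [271. 302.] [array([755.3,  61.2, 106.4,  25.8, -80.8]), array([764.9,  75.8, 103.6,  25.1, -80.8])]
scene red [388. 239.] [array([425.1, 122.7,  53.7,  12.4,  21.1]), array([443.7, 135.6,  52.2,  12.1,  21.1])]
scene red [294. 228.] [array([568.7, -68.1,  54. ,  21.8,  -7.2]), array([583.4, -50. ,  52.6,  21.2,  -7.2])]
scene red [203. 230.] [array([ 742.6, -224.1,   70.8,   55.2,   64.8]), array([ 752.6, -201.8,   68.9,   53.7,   64.8])]
scene red [193. 193.] [array([ 683.4, -356.2,   42.1,   27.2,   55.7]), array([ 695. , -330.3,   41. ,   26.5,   55.7])]
scene red [231.  44.] [array([ 102.1, -955.8,  213.7,   73.4,   29.5]), array([ 129.4, -913.7,  208. ,   71.4,   29.5])]
scene dark [284. 222.] [array([ 573.9, -111.4,  170.5,   76.4,   83.5]), array([ 580.7, -102.5,  168.4,   75.4,   83.5])]
scene dark [294. 172.] [array([ 428.1, -228.2,  133. ,   61.5,  -74.2]), array([ 436.6, -217.8,  131.3,   60.8,  -74.2])]
scene orange [307. 237.] [592.1   6.6  76.   26.6  -4.2]
hsv board [ 12. 194.  81.]
top red [249. 232.] [array([422.6, 119.6,  45.2,  12.2,  23.2]), array([422.8, 115.7,  44.1,  11.9,  23.2])]
top red [321. 166.] [array([586.8, -54.2,  53.7,  17.3,  -8. ]), array([582.8, -53.8,  52.4,  16.8,  -8. ])]
top red [275.  99.] [array([756.9,  63.4,  97.6,  22.6, -80.8]), array([748.8,  60.9,  95.1,  22. , -80.8])]
top red [393.  82.] [array([ 805.7, -235.2,   26.2,   25.5,   -0. ]), array([ 796.3, -230.3,   25.6,   24.8,   -0. ])]
top dark [392. 233.] [array([ 424.6, -232.8,  129.5,   55.1,  -74.9]), array([ 424.6, -230.5,  128. ,   54.5,  -74.9])]
top dark [339. 171.] [array([577.7, -94.7, 148.3,  70.5,  83.8]), array([576. , -94. , 146.6,  69.7,  83.8])]
hsv board [ 10. 181.  57.]
```

View pics/crop.png

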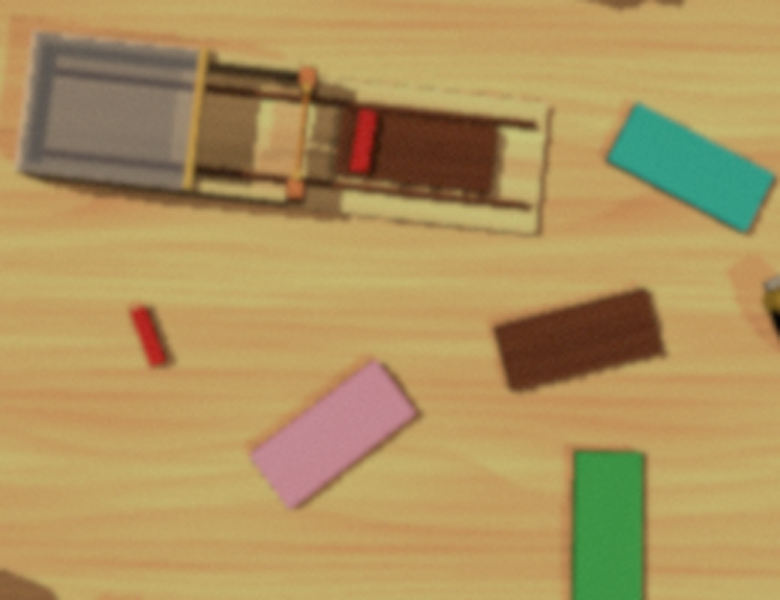

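View pics/crop2.png

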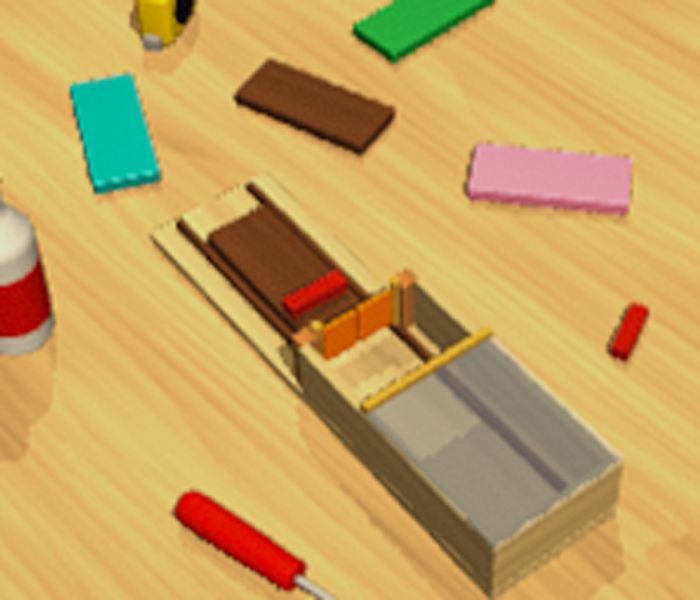

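The enlarged crops show one dark-wood loose board, at crop (580,340), and one loose red stick, at crop (150,335). The other boards are turquoise, pink and green. The lower board and front stick lie between the rails, and the orange flaps are near crop (303,130).

```bash
cat >> h.py <<'E'
def plan(pos,ydeg,nrow,grip,s=None):
    """even rows from the current state to TCP pos / tool-y heading ydeg, tool down"""
    from scipy.spatial.transform import Rotation as Ro
    s=s or read_state(); R0=Ro.from_rotvec(s["tcp_rot"]); y=np.deg2rad(ydeg)
    Y=np.array([np.cos(y),np.sin(y),0]); Z=np.array([0,0,-1.]); X=np.cross(Y,Z)
    R1=Ro.from_matrix(np.c_[X,Y,Z]); rv=(R0.inv()*R1).as_rotvec()
    st=(np.array(pos)-s["tool_pos"])/nrow; R=R0
    for i in range(nrow):
        print((R.inv().apply(st)/.03).round(2).tolist()+np.round(np.rad2deg(rv)/6/nrow,2).tolist()+[grip]); R=R*Ro.from_rotvec(rv/nrow)
E
python3 - <<'E'
from h import *
cr=lambda u,v:(200+u/3-.33,120+v/3-.33)
c2=lambda u,v:(200+u*.3-.35,140+v*.3-.35)
def L(name,n,a,b,z):
    A,B=ray(n,[a,b],z)[:,:2]*1000; d=B-A; print(name,A.round(1),B.round(1),"len",np.hypot(*d).round(1),"ang",np.degrees(np.arctan2(d[1],d[0])).round(2))
L("tray rear top",'top',cr(550,105),cr(538,234),.012)
L("tray rear scene",'scene',c2(153,235),c2(262,174),.012)
L("railU",'top',cr(535,125),cr(330,98),.020)
L("railL",'top',cr(530,206),cr(200,172),.020)
L("box far top rim",'top',cr(38,33),cr(18,170),.062)
L("roof bar",'top',cr(207,52),cr(189,188),.067)
L("lb rear top",'top',cr(499,124),cr(492,194),.026)
L("lb rear scene",'scene',c2(210,238),c2(264,206),.026)
L("flap top line top",'top',cr(306,90),cr(297,178),.058)
L("flap top line scene",'scene',c2(322,338),c2(395,291),.058)
L("box far rim scene",'scene',c2(490,545),c2(620,462),.062)
# upper board, lower-board surface etc. by depth
for n in("scene","top"):
    d=np.load(n+"_d.npy"); 
    for lab,uv in (("ub",(294,172) if n=="scene" else (392,233)),("lb",(280,217) if n=="scene" else (350,170))):
        p=P[n];u,v=uv;z=np.median(d[v-2:v+3,u-2:u+3]);X=p["R"].T@(np.array([(u-p["cx"])/p["fx"],(v-p["cy"])/p["fy"],1])*z-p["t"]);print(n,lab,X.round(4))
# scene: upper board/stick top faces by rough masks
E
```

```text
tray rear top [ 618.7 -209.9] [ 510.6 -200. ] len 108.5 ang 174.76
tray rear scene [ 620.1 -204.2] [ 512.9 -196.8] len 107.5 ang 176.1
railU [ 600.3 -196.1] [620.4 -26.4] len 170.9 ang 83.26
railL [ 533.  -192.1] [557.3  79.5] len 272.7 ang 84.88
box far top rim [661.4 205.6] [551.7 217.8] len 110.4 ang 173.68
roof bar [647.   70.8] [538.8  82.5] len 108.9 ang 173.82
lb rear top [ 599.7 -165.6] [ 541.8 -160.1] len 58.2 ang 174.55
lb rear scene [ 597.3 -158.9] [ 544.1 -156.4] len 53.2 ang 177.25
flap top line top [619.5  -7.6] [548.9  -1.6] len 70.9 ang 175.13
flap top line scene [619.8  -1.4] [551.4   2.2] len 68.5 ang 177.01
box far rim scene [660.1 204. ] [551.4 218.5] len 109.6 ang 172.42
scene ub [ 0.4307 -0.224   0.0159]
scene lb [ 0.5793 -0.1106  0.0272]
top ub [ 0.4236 -0.2317  0.0146]
top lb [ 0.5767 -0.1262  0.0271]
```

```bash
python3 -c "
from h import *
plan([.424,.121,.15],112,20,0)"
```

```text
[-0.57, -0.66, 0.26, -0.0, -0.0, -0.38, 0]
[-0.54, -0.68, 0.26, -0.0, -0.0, -0.38, 0]
[-0.51, -0.7, 0.26, -0.0, -0.0, -0.38, 0]
[-0.49, -0.72, 0.26, -0.0, -0.0, -0.38, 0]
[-0.46, -0.74, 0.26, -0.0, -0.0, -0.38, 0]
[-0.43, -0.76, 0.26, -0.0, -0.0, -0.38, 0]
[-0.4, -0.77, 0.26, -0.0, -0.0, -0.38, 0]
[-0.37, -0.79, 0.26, -0.0, -0.0, -0.38, 0]
[-0.33, -0.8, 0.26, -0.0, -0.0, -0.38, 0]
[-0.3, -0.81, 0.26, -0.0, -0.0, -0.38, 0]
[-0.27, -0.83, 0.26, -0.0, -0.0, -0.38, 0]
[-0.24, -0.84, 0.26, -0.0, -0.0, -0.38, 0]
[-0.2, -0.84, 0.26, -0.0, -0.0, -0.38, 0]
[-0.17, -0.85, 0.26, -0.0, -0.0, -0.38, 0]
[-0.14, -0.86, 0.25, -0.0, -0.0, -0.38, 0]
[-0.1, -0.86, 0.25, -0.0, -0.0, -0.38, 0]
[-0.07, -0.87, 0.25, -0.0, -0.0, -0.38, 0]
[-0.03, -0.87, 0.25, -0.0, -0.0, -0.38, 0]
[0.0, -0.87, 0.25, -0.0, -0.0, -0.38, 0]
[0.04, -0.87, 0.25, -0.0, -0.0, -0.38, 0]
```

Call:
jog_arm(increments=[[[-0.57,-0.66,0.26,0,0,-0.38,0],[-0.54,-0.68,0.26,0,0,-0.38,0],[-0.51,-0.7,0.26,0,0,-0.38,0],[-0.49,-0.72,0.26,0,0,-0.38,0],[-0.46,-0.74,0.26,0,0,-0.38,0]]])

```text
time: 0.52
tool_pos: [0.3078, 0.4932, 0.2639]
tcp_rot: [-0.327, -3.124, 0.002]
wrist_force: [0.4, 1.4, 0.1]
width: 0.5
grip_force: 0.0
```

Call:
jog_arm(increments=[[[-0.43,-0.76,0.26,0,0,-0.38,0],[-0.4,-0.77,0.26,0,0,-0.38,0],[-0.37,-0.79,0.26,0,0,-0.38,0],[-0.33,-0.8,0.26,0,0,-0.38,0],[-0.3,-0.81,0.26,0,0,-0.38,0]]])

```text
time: 0.93
tool_pos: [0.3468, 0.3688, 0.2251]
tcp_rot: [-0.015, -3.141, 0.001]
wrist_force: [-0.2, -0.3, 0.1]
width: 0.502
grip_force: 0.0
```

Call:
jog_arm(increments=[[[-0.27,-0.83,0.26,0,0,-0.38,0],[-0.24,-0.84,0.26,0,0,-0.38,0],[-0.2,-0.84,0.26,0,0,-0.38,0],[-0.17,-0.85,0.26,0,0,-0.38,0],[-0.14,-0.86,0.25,0,0,-0.38,0]]])

```text
time: 1.35
tool_pos: [0.3859, 0.2445, 0.1865]
tcp_rot: [0.297, -3.127, 0.0]
wrist_force: [-0.2, -0.3, 0.2]
width: 0.501
grip_force: 0.0
```

Call:
jog_arm(increments=[[[-0.1,-0.86,0.25,0,0,-0.38,0],[-0.07,-0.87,0.25,0,0,-0.38,0],[-0.03,-0.87,0.25,0,0,-0.38,0],[0,-0.87,0.25,0,0,-0.38,0],[0.04,-0.87,0.25,0,0,-0.38,0]]])

```text
time: 1.77
tool_pos: [0.4249, 0.12, 0.1491]
tcp_rot: [0.606, -3.082, 0.0]
wrist_force: [0.4, 1.3, -0.6]
width: 0.503
grip_force: 0.0
```

```bash
python3 -c "
from h import *
s=read_state();print(s['time'],s['tool_pos'],s['width'],s['wrist_force'])
plan([.424,.121,.09],112,5,-0.2)"
```

```text
1.7667 [0.42494316 0.1200334  0.14911776] 0.5029998933608355 [ 0.42535828  1.25341642 -0.55748638]
[0.0, 0.01, 0.39, 0.0, -0.0, 0.01, -0.2]
[0.0, 0.01, 0.39, 0.0, -0.0, 0.01, -0.2]
[0.0, 0.01, 0.39, 0.0, -0.0, 0.01, -0.2]
[0.0, 0.01, 0.39, 0.0, -0.0, 0.01, -0.2]
[0.0, 0.01, 0.39, 0.0, -0.0, 0.01, -0.2]
```

Call:
jog_arm(increments=[[[0,0.01,0.4,0,0,0,-0.2],[0,0.01,0.4,0,0,0,-0.2],[0,0.01,0.4,0,0,0,-0.2],[0,0.01,0.4,0,0,0,-0.2],[0,0.01,0.4,0,0,0,-0.2]]])

```text
time: 2.18
tool_pos: [0.4242, 0.1225, 0.0889]
tcp_rot: [0.602, -3.083, -0.0]
wrist_force: [-0.2, 0.1, -0.3]
width: 0.402
grip_force: 0.0
```

Call:
jog_arm(increments=[[[0,0,0.1,0,0,0,-0.2],[0,0,0.1,0,0,0,-0.2],[0,0,0.08,0,0,0,-0.2],[0,0,0.05,0,0,0,-0.2],[0,0,0,0,0,0,-0.2]]])

```text
time: 2.6
tool_pos: [0.4248, 0.1228, 0.08]
tcp_rot: [-0.603, 3.083, 0.0]
wrist_force: [-0.7, 0.5, 0.4]
width: 0.404
grip_force: 0.0
```

Run:
```python
from h import *
im,d=viewer.read_camera("scene"); c=im[200:280,330:440]
cv2.imwrite("pics/a1.png",cv2.resize(cv2.convertScaleAbs(c,alpha=1.4),(770,560),interpolation=2))
```

```text
(no output)
```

View pics/a1.png

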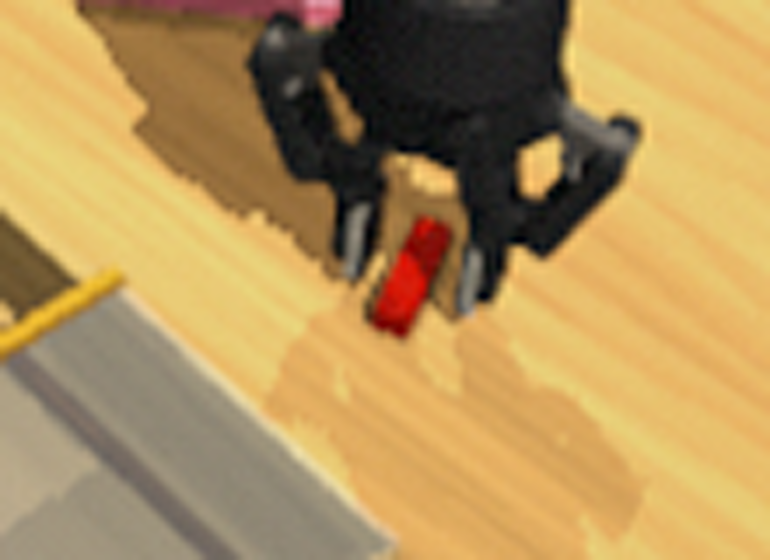

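The fingers straddle the stick, which runs crop (440,222)–(390,335), with the pads at (350,240) and (470,280). It is well centred, so I'll go 2 mm lower and close.

Call:
jog_arm(increments=[[[0,0,0.07,0,0,0,-0.2],[0,0,0,0,0,0,-0.4],[0,0,0,0,0,0,-0.6],[0,0,0,0,0,0,-0.8],[0,0,0,0,0,0,-1]]], force=30)

```text
time: 3.07
tool_pos: [0.4248, 0.1228, 0.078]
tcp_rot: [-0.603, 3.083, 0.0]
wrist_force: [0.5, -0.0, 1.9]
width: 0.148
grip_force: 30.7
```

Call:
jog_arm(increments=[[[0,0,0,0,0,0,-1],[0,0,0,0,0,0,-1],[0,0,0,0,0,0,-1],[0,0,0,0,0,0,-1],[0,0,0,0,0,0,-1]]])

```text
time: 3.48
tool_pos: [0.4248, 0.1228, 0.078]
tcp_rot: [-0.603, 3.083, 0.0]
wrist_force: [-0.7, 0.6, 3.3]
width: 0.152
grip_force: 31.1
```

Call:
jog_arm(increments=[[[0,0,-0.5,0,0,0,-1],[0,0,-1,0,0,0,-1],[0,0,-1,0,0,0,-1],[0,0,-1,0,0,0,-1],[0,0,0,0,0,0,-1]]])

```text
time: 3.9
tool_pos: [0.4281, 0.1236, 0.1884]
tcp_rot: [-0.601, 3.073, 0.0]
wrist_force: [1.3, 0.6, -0.6]
width: 0.148
grip_force: 30.6
```

Run:
```python
from h import *
for n in("scene","top"):
    im,d=viewer.read_camera(n)
    for c in blobs(red(im),8):
        u=c.mean(0)
        if n=="top" and 200<u[0]<360 and u[1]>120 or n=="scene" and 280<u[0]<440 and u[1]>100: print(n,u.round(1),cv2.contourArea(c),rect(n,c,.109))
plan([.5733,-.1351,.19],84.2,15,-1)
```

```text
scene [294.2 227.7] 110.5 [623.5  -1.   48.6  19.6  -9.3]
scene [391.7 210.2] 55.5 [420.  116.1  56.2  12.9  31.3]
top [320.7 166.3] 124.5 [571.9 -52.6  48.4  16.   -8.7]
[-0.09, -0.65, -0.01, 0.0, 0.0, 0.31, -1]
[-0.11, -0.65, -0.01, 0.0, 0.0, 0.31, -1]
[-0.13, -0.65, -0.01, 0.0, 0.0, 0.31, -1]
[-0.15, -0.64, -0.01, 0.0, 0.0, 0.31, -1]
[-0.17, -0.64, -0.01, 0.0, 0.0, 0.31, -1]
[-0.19, -0.63, -0.01, 0.0, 0.0, 0.31, -1]
[-0.21, -0.63, -0.01, 0.0, 0.0, 0.31, -1]
[-0.23, -0.62, -0.01, 0.0, 0.0, 0.31, -1]
[-0.25, -0.61, -0.01, 0.0, 0.0, 0.31, -1]
[-0.27, -0.6, -0.01, 0.0, 0.0, 0.31, -1]
[-0.29, -0.59, -0.01, 0.0, 0.0, 0.31, -1]
[-0.31, -0.58, -0.01, 0.0, 0.0, 0.31, -1]
[-0.33, -0.57, -0.01, 0.0, 0.0, 0.31, -1]
[-0.35, -0.56, -0.01, 0.0, 0.0, 0.31, -1]
[-0.37, -0.55, -0.01, 0.0, 0.0, 0.31, -1]
```

Call:
jog_arm(increments=[[[-0.09,-0.65,0,0,0,0.31,-1],[-0.11,-0.65,0,0,0,0.31,-1],[-0.13,-0.65,0,0,0,0.31,-1],[-0.15,-0.64,0,0,0,0.31,-1],[-0.17,-0.64,0,0,0,0.31,-1]]])

```text
time: 4.42
tool_pos: [0.4724, 0.036, 0.1803]
tcp_rot: [0.348, -3.118, -0.001]
wrist_force: [0.8, 0.5, -0.2]
width: 0.149
grip_force: 30.6
```

Call:
jog_arm(increments=[[[-0.19,-0.63,0,0,0,0.31,-1],[-0.21,-0.63,0,0,0,0.31,-1],[-0.23,-0.62,0,0,0,0.31,-1],[-0.25,-0.61,0,0,0,0.31,-1],[-0.27,-0.6,0,0,0,0.31,-1]]])

```text
time: 4.83
tool_pos: [0.5212, -0.05, 0.1801]
tcp_rot: [0.094, -3.136, -0.001]
wrist_force: [-0.2, 0.1, 0.9]
width: 0.151
grip_force: 30.6
```

Call:
jog_arm(increments=[[[-0.29,-0.59,0,0,0,0.31,-1],[-0.31,-0.58,0,0,0,0.31,-1],[-0.33,-0.57,0,0,0,0.31,-1],[-0.35,-0.56,0,0,0,0.31,-1],[-0.37,-0.55,0,0,0,0.31,-1]]])

```text
time: 5.25
tool_pos: [0.5705, -0.1356, 0.1798]
tcp_rot: [-0.161, -3.133, -0.002]
wrist_force: [0.4, -0.1, -0.8]
width: 0.152
grip_force: 30.6
```

Call:
jog_arm(increments=[[[0,0,0.5,0,0,0,-1],[0,0,0.5,0,0,0,-1],[0,0,0.5,0,0,0,-1],[0,0,0.5,0,0,0,-1],[0,0,0.3,0,0,0,-1]]])

```text
time: 5.67
tool_pos: [0.569, -0.1345, 0.1093]
tcp_rot: [-0.158, -3.131, -0.002]
wrist_force: [-0.0, 0.6, -0.5]
width: 0.145
grip_force: 30.6
```

Run:
```python
from h import *
s=read_state();print(s['tool_pos'],s['wrist_force'])
for n in("scene",):
    im,d=viewer.read_camera(n)
    cv2.imwrite("pics/a2.png",cv2.resize(cv2.convertScaleAbs(im[170:270,230:350],alpha=1.4),(720,600),interpolation=2))
    for c in blobs(red(im),8):
        u=c.mean(0)
        if 240<u[0]<340 and u[1]>160: print(n,u.round(1),cv2.contourArea(c),rect(n,c,s['tool_pos'][2]-.066))
plan([.5733,-.1351,.105],84.2,5,-1)
```

```text
[ 0.56895652 -0.13445101  0.10930454] [-0.0272188   0.6374096  -0.47978667]
scene [271.4 301.8] 380.0 [766.8  78.8 103.   24.8 -80.8]
scene [294.  227.8] 108.0 [586.4 -46.6  52.3  20.6  -6.7]
scene [272.9 209.8] 25.0 [ 584.6 -130.8   23.1   14.2   75. ]
[-0.03, -0.0, 0.02, 0.0, -0.02, 0.0, -1]
[-0.03, -0.0, 0.02, 0.0, -0.02, 0.0, -1]
[-0.03, -0.0, 0.02, 0.0, -0.02, 0.0, -1]
[-0.03, -0.0, 0.02, 0.0, -0.02, 0.0, -1]
[-0.03, -0.0, 0.02, 0.0, -0.02, 0.0, -1]
```

View pics/a2.png

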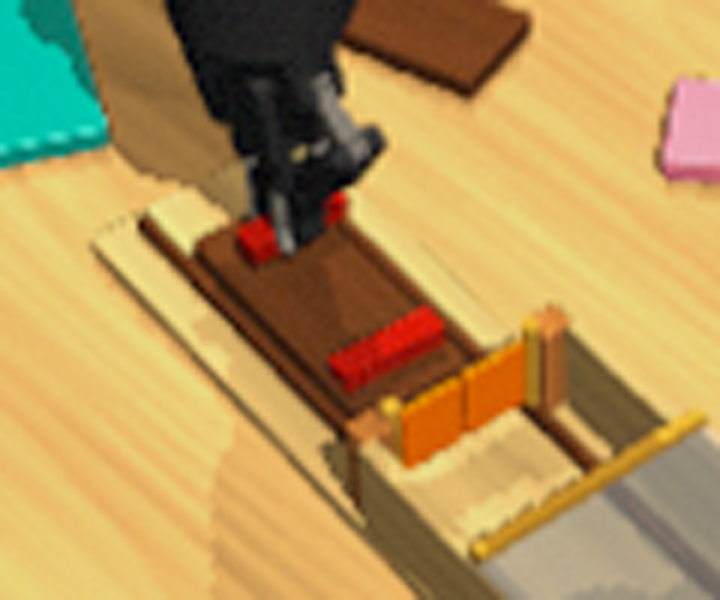

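The stick is held crosswise over the rear of the lower board, with its ends visible at crop (258,240) and (330,205) and the front stick at (388,350). I'll lower it and release.

Call:
jog_arm(increments=[[[-0.03,0,0.03,0,-0.02,0,-1],[-0.03,0,0.03,0,-0.02,0,-1],[-0.03,0,0.03,0,-0.02,0,-1],[-0.03,0,0.03,0,-0.02,0,-1],[-0.03,0,0.03,0,-0.02,0,-1]]])

```text
time: 6.13
tool_pos: [0.5769, -0.1357, 0.1101]
tcp_rot: [0.158, 3.125, -0.001]
wrist_force: [0.2, 0.6, -0.3]
width: 0.15
grip_force: 30.6
```

Run:
```python
from h import *
s=read_state();print(s['tool_pos'],s['wrist_force'],s['tcp_rot'])
plan([.5733,-.1351,.104],84.2,5,-1)
```

```text
[ 0.57694353 -0.13566463  0.11013306] [ 0.22373535  0.57236359 -0.33953472] [ 1.57620542e-01  3.12513125e+00 -1.45873960e-03]
[0.03, 0.0, 0.04, -0.0, 0.02, 0.0, -1]
[0.02, 0.0, 0.04, -0.0, 0.02, 0.0, -1]
[0.02, 0.0, 0.04, -0.0, 0.02, 0.0, -1]
[0.02, 0.0, 0.04, -0.0, 0.02, 0.0, -1]
[0.02, 0.0, 0.04, -0.0, 0.02, 0.0, -1]
```

Call:
jog_arm(increments=[[[0.03,0,0.03,0,0.02,0,-1],[0.03,0,0.03,0,0.02,0,-1],[0.03,0,0.03,0,0.02,0,-1],[0,0,0,0,0,0,-1],[0,0,0,0,0,0,-1]]])

```text
time: 6.55
tool_pos: [0.5734, -0.1352, 0.1064]
tcp_rot: [0.158, 3.134, -0.0]
wrist_force: [-0.5, 1.1, -0.0]
width: 0.15
grip_force: 30.6
```

Run:
```python
from h import *
s=read_state();print(s['tool_pos'],s['wrist_force'],s['tcp_rot'])
plan([.5733,-.1351,.104],84.2,4,-1)
```

```text
[ 0.57335387 -0.13522354  0.10641263] [-0.50970853  1.0831271  -0.03381405] [ 1.58137790e-01  3.13366787e+00 -2.83826174e-04]
[0.0, 0.0, 0.02, 0.0, 0.01, 0.0, -1]
[0.0, 0.0, 0.02, 0.0, 0.01, 0.0, -1]
[0.0, 0.0, 0.02, 0.0, 0.01, 0.0, -1]
[0.0, 0.0, 0.02, 0.0, 0.01, 0.0, -1]
```

Call:
jog_arm(increments=[[[0,0,0.02,0,0.01,0,-1],[0,0,0.02,0,0.01,0,-1],[0,0,0.02,0,0.01,0,-1],[0,0,0.01,0,0,0,-1],[0,0,0,0,0,0,-1]]])

```text
time: 6.97
tool_pos: [0.5735, -0.1353, 0.1042]
tcp_rot: [0.158, 3.137, 0.0]
wrist_force: [0.2, 0.2, -0.7]
width: 0.15
grip_force: 30.6
```

Call:
jog_arm(increments=[[[0,0,0,0,0,0,-0.6],[0,0,0,0,0,0,-0.5],[0,0,0,0,0,0,-0.3],[0,0,0,0,0,0,-0.3],[0,0,0,0,0,0,-0.3]]])

```text
time: 7.38
tool_pos: [0.5735, -0.1353, 0.1044]
tcp_rot: [0.158, 3.136, -0.0]
wrist_force: [0.3, -0.2, -0.0]
width: 0.35
grip_force: 0.0
```

Call:
jog_arm(increments=[[[0,0,-0.3,0,0,0,-0.3],[0,0,-0.6,0,0,0,-0.3],[0,0,-1,0,0,0,-0.3],[0,0,-1,0,0,0,-0.3],[0,0,-0.6,0,0,0,-0.3]]])

```text
time: 7.8
tool_pos: [0.5747, -0.1356, 0.2135]
tcp_rot: [0.158, 3.132, -0.002]
wrist_force: [0.5, -0.7, 0.3]
width: 0.349
grip_force: 0.0
```

Run:
```python
from h import *
s=read_state();print(s['tool_pos'],s['wrist_force'],s['tcp_rot'])
im,d=viewer.read_camera("scene")
for c in blobs(red(im),8):
    u=c.mean(0)
    if 240<u[0]<340 and u[1]>160: print(u.round(1),cv2.contourArea(c),rect("scene",c,.038))
plan([.425,-.231,.15],15.3,15,1)
```

```text
[ 0.57466922 -0.13559017  0.2134654 ] [ 0.46182198 -0.72249245  0.28307582] [ 1.58111128e-01  3.13229847e+00 -1.56351318e-03]
[271.4 301.8] 380.0 [764.3  75.7 103.5  24.6 -80.3]
[294.3 227.7] 113.5 [583.4 -50.5  52.7  22.3  -6.8]
[276.8 209. ] 100.5 [ 573.2 -130.    51.    21.9   -4.4]
[0.32, -0.24, 0.15, 0.0, 0.01, 0.77, 1]
[0.29, -0.27, 0.15, 0.0, 0.01, 0.77, 1]
[0.27, -0.29, 0.15, 0.0, 0.01, 0.77, 1]
[0.25, -0.31, 0.15, 0.0, 0.01, 0.77, 1]
[0.22, -0.33, 0.15, 0.0, 0.01, 0.77, 1]
[0.19, -0.35, 0.15, 0.0, 0.01, 0.77, 1]
[0.17, -0.36, 0.15, 0.0, 0.01, 0.77, 1]
[0.14, -0.37, 0.15, 0.0, 0.01, 0.77, 1]
[0.11, -0.38, 0.15, 0.0, 0.01, 0.77, 1]
[0.08, -0.39, 0.15, 0.0, 0.01, 0.77, 1]
[0.04, -0.4, 0.15, 0.0, 0.01, 0.77, 1]
[0.01, -0.4, 0.15, 0.0, 0.01, 0.77, 1]
[-0.02, -0.4, 0.15, 0.0, 0.01, 0.77, 1]
[-0.05, -0.39, 0.15, 0.0, 0.01, 0.77, 1]
[-0.08, -0.39, 0.15, 0.0, 0.01, 0.77, 1]
```

The stick is placed and reads like the front one (area 100 against 113, parallel, 80 mm apart). Now the upper board.

Call:
jog_arm(increments=[[[0.32,-0.24,0.15,0,0.01,0.77,1],[0.29,-0.27,0.15,0,0.01,0.77,1],[0.27,-0.29,0.15,0,0.01,0.77,1],[0.25,-0.31,0.15,0,0.01,0.77,1],[0.22,-0.33,0.15,0,0.01,0.77,1]]])

```text
time: 8.27
tool_pos: [0.5223, -0.1669, 0.1873]
tcp_rot: [-0.788, -3.037, -0.001]
wrist_force: [-0.1, -0.0, -0.8]
width: 0.998
grip_force: 0.0
```

Call:
jog_arm(increments=[[[0.19,-0.35,0.15,0,0.01,0.77,1],[0.17,-0.36,0.15,0,0.01,0.77,1],[0.14,-0.37,0.15,0,0.01,0.77,1],[0.11,-0.38,0.15,0,0.01,0.77,1],[0.08,-0.39,0.15,0,0.01,0.77,1]]])

```text
time: 8.68
tool_pos: [0.4713, -0.198, 0.1649]
tcp_rot: [-1.378, -2.813, -0.001]
wrist_force: [0.4, 0.7, 0.7]
width: 1.002
grip_force: 0.0
```

Call:
jog_arm(increments=[[[0.04,-0.4,0.15,0,0.01,0.77,1],[0.01,-0.4,0.15,0,0.01,0.77,1],[-0.02,-0.4,0.15,0,0.01,0.77,1],[-0.05,-0.39,0.15,0,0.01,0.77,1],[-0.08,-0.39,0.15,0,0.01,0.77,1]]])

```text
time: 9.1
tool_pos: [0.4203, -0.2293, 0.1427]
tcp_rot: [-1.911, -2.477, -0.002]
wrist_force: [0.3, 0.7, 0.6]
width: 1.0
grip_force: 0.0
```

Call:
jog_arm(increments=[[[0,0,0,0,0,0,1],[0,0,0,0,0,0,1],[0,0,0,0,0,0,1],[0,0,0,0,0,0,1],[0,0,0,0,0,0,1]]])

```text
time: 9.52
tool_pos: [0.4215, -0.2289, 0.1429]
tcp_rot: [-1.905, -2.482, -0.002]
wrist_force: [0.2, -0.0, -0.2]
width: 0.999
grip_force: 0.0
```

Run:
```python
from h import *
s=read_state();print(s['tool_pos'],s['wrist_force'],s['tcp_rot'],s['q'],s['width'])
plan([.425,-.231,.09],15.3,5,1)
im,d=viewer.read_camera("top")
for c in blobs(red(im),8):
    u=c.mean(0)
    if 240<u[0]<365 and u[1]>120: print(u.round(1),cv2.contourArea(c),rect("top",c,.038))
```

```text
[ 0.42149871 -0.228913    0.14290793] [ 0.16025281 -0.02140785 -0.2249329 ] [-1.90462210e+00 -2.48233668e+00 -2.36841485e-03] [-0.55108245  0.06498939  2.15794889  0.00351806  0.9311942  -0.81507131] 0.9990112521208359
[-0.02, 0.02, 0.35, -0.01, -0.02, -0.01, 1]
[-0.02, 0.02, 0.35, -0.01, -0.02, -0.01, 1]
[-0.02, 0.02, 0.35, -0.01, -0.02, -0.01, 1]
[-0.02, 0.02, 0.35, -0.01, -0.02, -0.01, 1]
[-0.02, 0.02, 0.35, -0.01, -0.02, -0.01, 1]
[353.7 171.7] 122.5 [ 571.4 -134.1   51.2   17.9   -5.4]
[320.6 166.5] 114.0 [582.7 -53.6  52.7  16.1  -7.4]
```

Call:
jog_arm(increments=[[[-0.02,0.02,0.5,-0.01,-0.02,-0.01,1],[-0.02,0.02,0.5,-0.01,-0.02,-0.01,1],[-0.02,0.02,0.5,-0.01,-0.02,-0.01,1],[-0.02,0.02,0.3,-0.01,-0.02,-0.01,1],[-0.02,0.02,0,-0.01,-0.02,-0.01,1]]])

```text
time: 9.98
tool_pos: [0.4227, -0.2297, 0.0864]
tcp_rot: [-1.903, -2.492, 0.002]
wrist_force: [-0.8, 0.5, 0.7]
width: 0.997
grip_force: 0.0
```

Call:
jog_arm(increments=[[[0,0,0.3,0,0,0,1],[0,0,0.2,0,0,0,0.7],[0,0,0,0,0,0,0.6],[0,0,0,0,0,0,0.6],[0,0,0,0,0,0,0.6]]])

```text
time: 10.4
tool_pos: [0.4242, -0.2309, 0.0737]
tcp_rot: [-1.907, -2.495, 0.001]
wrist_force: [0.2, -0.7, 0.8]
width: 0.798
grip_force: 0.0
```

Run:
```python
from h import *
s=read_state();print(s['tool_pos'],s['wrist_force'],s['tcp_rot'],s['width'])
plan([.425,-.231,.072],15.3,5,0.6)
im,d=viewer.read_camera("top"); cv2.imwrite("pics/t2.png",im)
i2,d=viewer.read_camera("scene"); cv2.imwrite("pics/s2.png",i2)
a=cv2.resize(cv2.convertScaleAbs(im[140:270,290:450],alpha=1.6),(480,390),interpolation=2)
b=cv2.resize(cv2.convertScaleAbs(i2[130:240,240:345],alpha=1.4),(315,330),interpolation=2)
o=np.zeros((390,800,3),np.uint8); o[:,:480]=a; o[:330,482:797]=b; cv2.imwrite("pics/a3.png",o)
```

```text
[ 0.42416239 -0.23090348  0.07368772] [ 0.243289   -0.65284528  0.78237531] [-1.90670875e+00 -2.49457445e+00  1.27355393e-03] 0.7981260560650998
[-0.0, 0.01, 0.01, -0.0, -0.0, -0.0, 0.6]
[-0.0, 0.01, 0.01, -0.0, -0.0, -0.0, 0.6]
[-0.0, 0.01, 0.01, -0.0, -0.0, -0.0, 0.6]
[-0.0, 0.01, 0.01, -0.0, -0.0, -0.0, 0.6]
[-0.0, 0.01, 0.01, -0.0, -0.0, -0.0, 0.6]
```

View pics/a3.png

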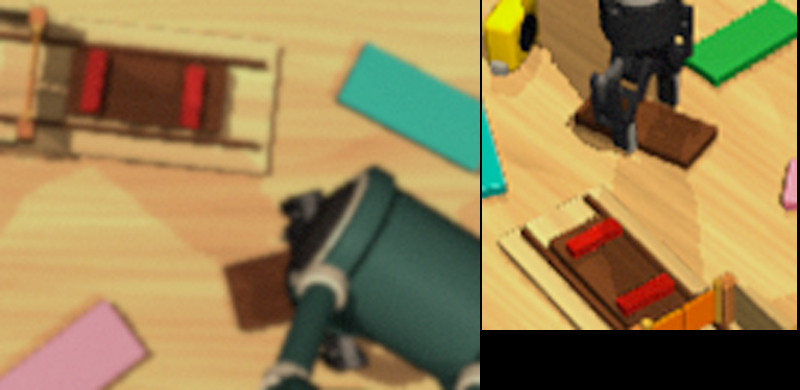

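The rear stick sits crosswise at crop (193,97) and the front one at (95,80). The gripper straddles the middle of the upper board. I'll close and lift.

Call:
jog_arm(increments=[[[0,0.02,0.03,0,0,0,0.5],[0,0.02,0.03,0,0,0,0.3],[0,0,0,0,0,0,0.1],[0,0,0,0,0,0,-0.5],[0,0,0,0,0,0,-1]]], force=40)

```text
time: 10.92
tool_pos: [0.4254, -0.2306, 0.0721]
tcp_rot: [-1.907, -2.495, 0.001]
wrist_force: [-1.6, 1.5, 5.4]
width: 0.642
grip_force: 42.9
```

Call:
jog_arm(increments=[[[0,0,0,0,0,0,-1],[0,0,0,0,0,0,-1],[0,0,0,0,0,0,-1],[0,0,0,0,0,0,-1],[0,0,0,0,0,0,-1]]])

```text
time: 11.33
tool_pos: [0.4254, -0.2306, 0.0721]
tcp_rot: [-1.907, -2.495, 0.001]
wrist_force: [-0.9, 0.9, 5.5]
width: 0.642
grip_force: 42.9
```

Call:
jog_arm(increments=[[[0,0,-0.3,0,0,0,-1],[0,0,-0.7,0,0,0,-1],[0,0,-0.8,0,0,0,-1],[0,0,-0.8,0,0,0,-1],[0,0,-0.6,0,0,0,-1]]])

```text
time: 11.75
tool_pos: [0.4256, -0.2306, 0.1696]
tcp_rot: [-1.907, -2.495, 0.001]
wrist_force: [0.3, -0.3, -0.5]
width: 0.645
grip_force: 42.7
```

Run:
```python
from h import *
s=read_state();print(s['time'],s['tool_pos'],s['wrist_force'],s['tcp_rot'],s['width'])
# profile along the unit axis (robot coordinates) at board-top height
th=np.deg2rad(84.2);u=np.array([np.cos(th),np.sin(th)]);v=np.array([-u[1],u[0]])
for n,f in(("top","t2"),("scene","s2")):
    im=cv2.imread(f"pics/{f}.png").astype(np.float32); h=im[...,2]  # red channel
    c0=np.array([.5733,-.1351])
    for z,lab in((.026,"board"),):
        pr=[]
        for a in np.arange(-.05,.02,.002):
            pts=[np.r_[c0+a*u+b*v,z] for b in np.linspace(-.015,.015,13)]
            uv=proj(n,pts).astype(np.float32)
            pr.append(cv2.remap(h,uv[:,0],uv[:,1],1).mean())
        print(n,np.round(pr).astype(int).tolist())
    i2,_=viewer.read_camera("scene")
cv2.imwrite("pics/s3.png",i2)
```

```text
11.75 [ 0.42559493 -0.23059305  0.16956024] [ 0.28239144 -0.25364162 -0.54471341] [-1.90721200e+00 -2.49535473e+00  1.01378134e-03] 0.644742956468367
top [134, 134, 134, 134, 134, 133, 131, 124, 111, 97, 86, 76, 68, 63, 62, 62, 62, 60, 55, 48, 53, 72, 94, 108, 114, 115, 113, 107, 94, 75, 60, 55, 55, 56, 57]
scene [165, 165, 165, 165, 164, 164, 165, 165, 166, 166, 162, 146, 121, 97, 85, 85, 98, 122, 140, 148, 149, 149, 149, 142, 126, 111, 103, 100, 91, 79, 72, 72, 76, 78, 78]
```

```bash
python3 -c "
from h import *
plan([.5778,-.0955,.16],-5.8,15,-1)"
```

```text
[0.2, 0.4, 0.03, 0.0, 0.0, 0.23, -1]
[0.21, 0.4, 0.03, 0.0, 0.0, 0.23, -1]
[0.22, 0.39, 0.03, 0.0, 0.0, 0.23, -1]
[0.23, 0.39, 0.03, 0.0, 0.0, 0.23, -1]
[0.24, 0.38, 0.03, 0.0, 0.0, 0.23, -1]
[0.25, 0.37, 0.03, 0.0, 0.0, 0.23, -1]
[0.26, 0.37, 0.03, 0.0, 0.0, 0.23, -1]
[0.27, 0.36, 0.03, 0.0, 0.0, 0.23, -1]
[0.28, 0.35, 0.03, 0.0, 0.0, 0.23, -1]
[0.29, 0.35, 0.03, 0.0, 0.0, 0.23, -1]
[0.3, 0.34, 0.03, 0.0, 0.0, 0.23, -1]
[0.3, 0.33, 0.03, 0.0, 0.0, 0.23, -1]
[0.31, 0.33, 0.03, 0.0, 0.0, 0.23, -1]
[0.32, 0.32, 0.03, 0.0, 0.0, 0.23, -1]
[0.33, 0.31, 0.03, 0.0, 0.0, 0.23, -1]
```

Call:
jog_arm(increments=[[[0.2,0.4,0.03,0,0,0.23,-1],[0.21,0.4,0.03,0,0,0.23,-1],[0.22,0.39,0.03,0,0,0.23,-1],[0.23,0.39,0.03,0,0,0.23,-1],[0.24,0.38,0.03,0,0,0.23,-1]]])

```text
time: 12.27
tool_pos: [0.4751, -0.1847, 0.1614]
tcp_rot: [-2.053, -2.372, 0.003]
wrist_force: [0.6, -0.3, -1.3]
width: 0.639
grip_force: 42.6
```

Call:
jog_arm(increments=[[[0.25,0.37,0.03,0,0,0.23,-1],[0.26,0.37,0.03,0,0,0.23,-1],[0.27,0.36,0.03,0,0,0.23,-1],[0.28,0.35,0.03,0,0,0.23,-1],[0.29,0.35,0.03,0,0,0.23,-1]]])

```text
time: 12.68
tool_pos: [0.5249, -0.1391, 0.1566]
tcp_rot: [-2.192, -2.244, 0.004]
wrist_force: [0.1, -0.4, -0.5]
width: 0.642
grip_force: 42.6
```

Call:
jog_arm(increments=[[[0.3,0.34,0.03,0,0,0.23,-1],[0.3,0.33,0.03,0,0,0.23,-1],[0.31,0.33,0.03,0,0,0.23,-1],[0.32,0.32,0.03,0,0,0.23,-1],[0.33,0.31,0.03,0,0,0.23,-1]]])

```text
time: 13.1
tool_pos: [0.5748, -0.0936, 0.1519]
tcp_rot: [-2.323, -2.108, 0.005]
wrist_force: [0.2, -0.4, -1.3]
width: 0.639
grip_force: 42.6
```

Call:
jog_arm(increments=[[[0,0,0,0,0,0,-1],[0,0,0,0,0,0,-1],[0,0,0,0,0,0,-1],[0,0,0,0,0,0,-1],[0,0,0,0,0,0,-1]]])

```text
time: 13.52
tool_pos: [0.5748, -0.0947, 0.1535]
tcp_rot: [-2.324, -2.11, 0.003]
wrist_force: [-0.6, -0.8, -0.6]
width: 0.643
grip_force: 42.6
```

```bash
python3 -c "
from h import *
s=read_state();print(s['tool_pos'],s['wrist_force'],s['tcp_rot'],s['width'])
plan([.5778,-.0955,.116],-5.8,8,-1)"
```

```text
[ 0.57477774 -0.0947085   0.15345804] [-0.60655711 -0.8127032  -0.61224565] [-2.32357848 -2.11041287  0.00286509] 0.6426807107287894
[-0.0, 0.01, 0.16, -0.0, -0.0, 0.01, -1]
[-0.0, 0.01, 0.16, -0.0, -0.0, 0.01, -1]
[-0.0, 0.01, 0.16, -0.0, -0.0, 0.01, -1]
[-0.0, 0.01, 0.16, -0.0, -0.0, 0.01, -1]
[-0.0, 0.01, 0.16, -0.0, -0.0, 0.01, -1]
[-0.0, 0.01, 0.16, -0.0, -0.0, 0.01, -1]
[-0.0, 0.01, 0.16, -0.0, -0.0, 0.01, -1]
[-0.0, 0.01, 0.16, -0.0, -0.0, 0.01, -1]
```

Call:
jog_arm(increments=[[[0,0.02,0.2,0,0,0.02,-1],[0,0.02,0.25,0,0,0.02,-1],[0,0.02,0.25,0,0,0.01,-1],[0,0.02,0.25,0,0,0.01,-1],[0,0.02,0.15,0,0,0.01,-1]]])

```text
time: 13.93
tool_pos: [0.5775, -0.0945, 0.119]
tcp_rot: [-2.33, -2.101, 0.004]
wrist_force: [-1.1, 1.0, -1.0]
width: 0.643
grip_force: 42.7
```

Call:
jog_arm(increments=[[[0,0,0.1,0,0,0,-1],[0,0,0,0,0,0,-1],[0,0,0,0,0,0,-1],[0,0,0,0,0,0,-1],[0,0,0,0,0,0,-1]]])

```text
time: 14.35
tool_pos: [0.5787, -0.0946, 0.1183]
tcp_rot: [-2.332, -2.103, 0.001]
wrist_force: [0.4, 0.7, -1.4]
width: 0.643
grip_force: 42.7
```

Run:
```python
from h import *
s=read_state();print(s['tool_pos'],s['wrist_force'],s['tcp_rot'],s['width'])
plan([.5778,-.0955,.1105],-5.8,5,-1)
i,_=viewer.read_camera("scene")
cv2.imwrite("pics/a4.png",cv2.resize(cv2.convertScaleAbs(i[170:270,230:350],alpha=1.4),(720,600),interpolation=2))
```

```text
[ 0.5787446  -0.09464276  0.11826042] [ 0.40862285  0.72407269 -1.38481903] [-2.33180464e+00 -2.10324480e+00  1.16075527e-03] 0.6426135780141986
[-0.01, -0.01, 0.05, -0.0, -0.0, -0.0, -1]
[-0.01, -0.01, 0.05, -0.0, -0.0, -0.0, -1]
[-0.01, -0.01, 0.05, -0.0, -0.0, -0.0, -1]
[-0.01, -0.01, 0.05, -0.0, -0.0, -0.0, -1]
[-0.01, -0.01, 0.05, -0.0, -0.0, -0.0, -1]
```

View pics/a4.png

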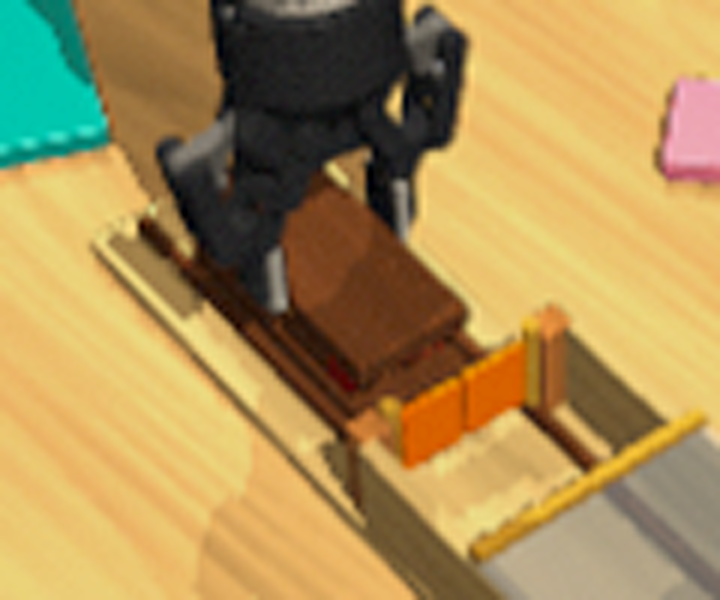

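The upper board hangs about 8 mm over both sticks. Its front top edge runs crop (365,378)–(467,312) and the red front stick shows beneath it. I'll check alignment, then lower.

Run:
```python
from h import *
th=np.deg2rad(84.2);u=np.array([np.cos(th),np.sin(th)]);v=np.array([-u[1],u[0]]);c0=np.array([.5733,-.1351])
q=lambda a,b:(230+a/6-.4,170+b/6-.4)
for lab,p,z in(("ub top front L",q(365,376),.0603),("ub top front R",q(467,310),.0603),("ub bottom front L",q(362,388),.0463),("lb front R",q(480,352),.026),("ub rear R corner",q(318,178),.0603)):
    d=ray("scene",[p],z)[0,:2]-c0; print(lab,(d@u*1000).round(1),(d@v*1000).round(1))
```

```text
ub top front L 108.4 -28.5
ub top front R 105.0 25.2
ub bottom front L 102.5 -26.6
lb front R 101.8 33.5
ub rear R corner 4.7 21.2
```

Call:
jog_arm(increments=[[[-0.01,-0.02,0.05,0,0,0,-1],[-0.01,-0.02,0.05,0,0,0,-1],[0,0,0.05,0,0,0,-1],[0,0,0.03,0,0,0,-1],[0,0,0,0,0,0,-1]]])

```text
time: 14.82
tool_pos: [0.5768, -0.095, 0.112]
tcp_rot: [-2.331, -2.102, 0.003]
wrist_force: [-1.0, -0.1, -1.3]
width: 0.646
grip_force: 42.7
```

```bash
python3 -c "
from h import *
s=read_state();print(s['tool_pos'],s['wrist_force'],s['tcp_rot'],s['width'])
plan([.5778,-.0955,.1105],-5.8,5,-1)"
```

```text
[ 0.57679782 -0.09499133  0.11200701] [-1.03944405 -0.12441652 -1.25499781] [-2.33092093 -2.1023147   0.00263835] 0.6459559714941333
[-0.0, 0.01, 0.01, -0.01, -0.0, -0.0, -1]
[-0.0, 0.01, 0.01, -0.01, -0.0, -0.0, -1]
[-0.0, 0.01, 0.01, -0.01, -0.0, -0.0, -1]
[-0.0, 0.01, 0.01, -0.01, -0.0, -0.0, -1]
[-0.0, 0.01, 0.01, -0.01, -0.0, -0.0, -1]
```

Call:
jog_arm(increments=[[[0,0.01,0.02,0,0,0,-1],[0,0.01,0.02,0,0,0,-1],[0,0,0.01,0,0,0,-1],[0,0,0,0,0,0,-1],[0,0,0,0,0,0,-1]]])

```text
time: 15.23
tool_pos: [0.5777, -0.0951, 0.1108]
tcp_rot: [-2.331, -2.103, 0.002]
wrist_force: [0.8, -0.0, -0.6]
width: 0.638
grip_force: 42.7
```

```bash
python3 -c "
from h import *
s=read_state();print(s['tool_pos'],s['wrist_force'],s['tcp_rot'],s['width'])
plan([.5778,-.0955,.1095],-5.8,5,-1)"
```

```text
[ 0.57768497 -0.09506874  0.11084287] [ 0.84998972 -0.01642888 -0.64066878] [-2.33112773e+00 -2.10276819e+00  2.16191287e-03] 0.638007003510871
[-0.0, 0.0, 0.01, -0.0, -0.0, -0.0, -1]
[-0.0, 0.0, 0.01, -0.0, -0.0, -0.0, -1]
[-0.0, 0.0, 0.01, -0.0, -0.0, -0.0, -1]
[-0.0, 0.0, 0.01, -0.0, -0.0, -0.0, -1]
[-0.0, 0.0, 0.01, -0.0, -0.0, -0.0, -1]
```

Call:
jog_arm(increments=[[[0,0,0.02,0,0,0,-1],[0,0,0.01,0,0,0,-1],[0,0,0,0,0,0,-1],[0,0,0,0,0,0,0.35],[0,0,0,0,0,0,0.4]]])

```text
time: 15.65
tool_pos: [0.5778, -0.0951, 0.1101]
tcp_rot: [-2.331, -2.103, 0.002]
wrist_force: [0.8, 0.4, -0.1]
width: 0.699
grip_force: 0.0
```

Call:
jog_arm(increments=[[[0,0,0,0,0,0,0.6],[0,0,0,0,0,0,0.7],[0,0,0,0,0,0,0.8],[0,0,0,0,0,0,0.8],[0,0,0,0,0,0,0.8]]])

```text
time: 16.07
tool_pos: [0.5777, -0.0951, 0.11]
tcp_rot: [-2.331, -2.103, 0.002]
wrist_force: [0.7, 0.3, 0.1]
width: 0.901
grip_force: 0.0
```

Call:
jog_arm(increments=[[[0,0,-0.2,0,0,0,0.8],[0,0,-0.5,0,0,0,0.8],[0,0,-0.8,0,0,0,0.8],[0,0,-0.8,0,0,0,0.8],[0,0,-0.8,0,0,0,0.8]]])

```text
time: 16.48
tool_pos: [0.5776, -0.0951, 0.2041]
tcp_rot: [-2.331, -2.102, 0.003]
wrist_force: [0.2, -0.7, 0.0]
width: 0.899
grip_force: 0.0
```

Run:
```python
from h import *
s=read_state();print(s['tool_pos'],s['wrist_force'],s['width'])
i,_=viewer.read_camera("scene")
cv2.imwrite("pics/a5.png",cv2.resize(cv2.convertScaleAbs(i[170:270,230:350],alpha=1.8),(720,600),interpolation=2))
```

```text
[ 0.57763875 -0.09512944  0.20411421] [ 0.18691045 -0.66275591  0.01823394] 0.8994268645215077
```

View pics/a5.png

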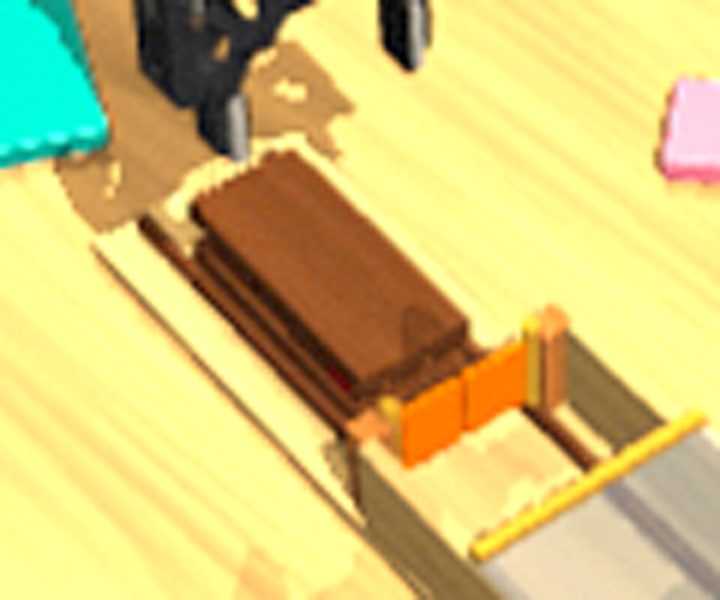

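Upper board sits on both sticks, flush with the lower board: upper rear corner at crop (195,208), lower rear corner at (198,245). Next I set up behind the stack.

Run:
```python
from h import *
i,d=viewer.read_camera("scene"); p=P["scene"]
def pt(u,v):
    z=d[v,u]; return p["R"].T@(np.array([(u-p["cx"])/p["fx"],(v-p["cy"])/p["fy"],1])*z-p["t"])
for lab,b in (("postR",(316,326,218,230)),("postL",(290,298,234,244)),("bar",(308,348,238,264)),("ub",(262,308,194,234))):
    Z=[pt(u,v)[2] for u in range(b[0],b[1]) for v in range(b[2],b[3])]; print(lab,"max z",np.percentile(Z,[50,90,98]).round(4))
plan([.5679,-.1883,.2],-5.8,5,-.76)
```

```text
postR max z [0.0537 0.0651 0.0677]
postL max z [0.0583 0.0665 0.0682]
bar max z [0.0664 0.0725 0.076 ]
ub max z [0.0454 0.0547 0.0568]
[-0.62, -0.02, 0.06, 0.01, 0.0, -0.0, -0.76]
[-0.62, -0.02, 0.06, 0.01, 0.0, -0.0, -0.76]
[-0.62, -0.02, 0.06, 0.01, 0.0, -0.0, -0.76]
[-0.62, -0.02, 0.06, 0.01, 0.0, -0.0, -0.76]
[-0.62, -0.02, 0.06, 0.01, 0.0, -0.0, -0.76]
```

Call:
jog_arm(increments=[[[-0.4,0,0,0,0,0,0.5],[-0.7,0,0,0,0,0,0],[-0.8,0,0,0,0,0,-0.76],[-0.8,0,0,0,0,0,-0.76],[-0.4,0,0,0,0,0,-0.76]]])

```text
time: 17.0
tool_pos: [0.5669, -0.1902, 0.2014]
tcp_rot: [-2.331, -2.1, 0.005]
wrist_force: [-0.2, 0.2, -0.6]
width: 0.189
grip_force: 0.0
```

Call:
jog_arm(increments=[[[0,0,0,0,0,0,-0.76],[0,0,0,0,0,0,-0.76],[0,0,0,0,0,0,-0.76],[0,0,0,0,0,0,-0.76],[0,0,0,0,0,0,-0.76]]])

```text
time: 17.42
tool_pos: [0.5684, -0.1866, 0.2028]
tcp_rot: [-2.33, -2.104, 0.002]
wrist_force: [0.5, 0.3, -0.2]
width: 0.122
grip_force: 0.0
```

Run:
```python
from h import *
s=read_state();print(s['time'],s['tool_pos'],s['wrist_force'],s['width'])
plan([.5679,-.1883,.092],-5.8,6,-.76)
```

```text
17.4167 [ 0.56840386 -0.18660507  0.20276995] [ 0.5435813   0.28250953 -0.17471855] 0.12176774165492588
[-0.01, -0.0, 0.62, -0.0, -0.0, -0.0, -0.76]
[-0.01, -0.0, 0.62, -0.0, -0.0, -0.0, -0.76]
[-0.01, -0.0, 0.62, -0.0, -0.0, -0.0, -0.76]
[-0.01, -0.0, 0.62, -0.0, -0.0, -0.0, -0.76]
[-0.01, -0.0, 0.62, -0.0, -0.0, -0.0, -0.76]
[-0.01, -0.0, 0.62, -0.0, -0.0, -0.0, -0.76]
```

Call:
jog_arm(increments=[[[-0.02,0,0.8,0,0,0,-0.76],[-0.02,0,0.9,0,0,0,-0.76],[-0.02,0,0.9,0,0,0,-0.76],[0,0,0.7,0,0,0,-0.76],[0,0,0.2,0,0,0,-0.76]]])

```text
time: 17.83
tool_pos: [0.5654, -0.1875, 0.094]
tcp_rot: [-2.325, -2.1, 0.007]
wrist_force: [-0.4, -0.1, -0.3]
width: 0.121
grip_force: 0.0
```

Call:
jog_arm(increments=[[[0,0,0.15,0,0,0,-0.76],[0,0,0,0,0,0,-0.76],[0,0,0,0,0,0,-0.76],[0,0,0,0,0,0,-0.76],[0,0,0,0,0,0,-0.76]]])

```text
time: 18.25
tool_pos: [0.5691, -0.1898, 0.0952]
tcp_rot: [2.332, 2.104, 0.0]
wrist_force: [0.4, -0.6, -0.7]
width: 0.118
grip_force: 0.0
```

Run:
```python
from h import *
s=read_state();print(s['time'],s['tool_pos'],s['wrist_force'],s['width'])
plan([.5705,-.1625,.0925],-5.8,5,-.76)
```

```text
18.25 [ 0.56907705 -0.18975969  0.09519081] [ 0.41434809 -0.6003131  -0.73651881] 0.11828992321652448
[0.18, -0.01, 0.02, 0.0, 0.0, -0.0, -0.76]
[0.18, -0.01, 0.02, 0.0, 0.0, -0.0, -0.76]
[0.18, -0.01, 0.02, 0.0, 0.0, -0.0, -0.76]
[0.18, -0.01, 0.02, 0.0, 0.0, -0.0, -0.76]
[0.18, -0.01, 0.02, 0.0, 0.0, -0.0, -0.76]
```

Call:
jog_arm(increments=[[[0.1,-0.01,0.03,0,0,0,-0.76],[0.1,-0.01,0.03,0,0,0,-0.76],[0.1,-0.01,0.03,0,0,0,-0.76],[0.1,0,0,0,0,0,-0.76],[0.1,0,0,0,0,0,-0.76]]])

```text
time: 18.67
tool_pos: [0.5684, -0.1739, 0.0906]
tcp_rot: [-2.331, -2.103, 0.002]
wrist_force: [-0.1, -2.4, 0.4]
width: 0.118
grip_force: 0.7
```

Call:
jog_arm(increments=[[[0.1,0,0,0,0,0,-0.76],[0.1,0,0,0,0,0,-0.76],[0.1,0,0,0,0,0,-0.76],[0.1,0,0,0,0,0,-0.76],[0.1,0,0,0,0,0,-0.76]]])

```text
time: 19.08
tool_pos: [0.5701, -0.1591, 0.0907]
tcp_rot: [-2.331, -2.103, 0.002]
wrist_force: [-0.2, -0.3, 0.2]
width: 0.118
grip_force: 0.4
```

Run:
```python
from h import *
s=read_state();print(s['time'],s['tool_pos'],s['wrist_force'],s['width'])
plan([.5895,.036,.0925],-5.8,33,-.76)
```

```text
19.0833 [ 0.57005785 -0.15913326  0.09067806] [-0.24568606 -0.28815451  0.19570066] 0.11825209226076754
[0.2, -0.0, -0.0, -0.0, -0.0, -0.0, -0.76]
[0.2, -0.0, -0.0, -0.0, -0.0, -0.0, -0.76]
[0.2, -0.0, -0.0, -0.0, -0.0, -0.0, -0.76]
[0.2, -0.0, -0.0, -0.0, -0.0, -0.0, -0.76]
[0.2, -0.0, -0.0, -0.0, -0.0, -0.0, -0.76]
[0.2, -0.0, -0.0, -0.0, -0.0, -0.0, -0.76]
[0.2, -0.0, -0.0, -0.0, -0.0, -0.0, -0.76]
[0.2, -0.0, -0.0, -0.0, -0.0, -0.0, -0.76]
[0.2, -0.0, -0.0, -0.0, -0.0, -0.0, -0.76]
[0.2, -0.0, -0.0, -0.0, -0.0, -0.0, -0.76]
[0.2, -0.0, -0.0, -0.0, -0.0, -0.0, -0.76]
[0.2, -0.0, -0.0, -0.0, -0.0, -0.0, -0.76]
[0.2, -0.0, -0.0, -0.0, -0.0, -0.0, -0.76]
[0.2, -0.0, -0.0, -0.0, -0.0, -0.0, -0.76]
[0.2, -0.0, -0.0, -0.0, -0.0, -0.0, -0.76]
[0.2, -0.0, -0.0, -0.0, -0.0, -0.0, -0.76]
[0.2, -0.0, -0.0, -0.0, -0.0, -0.0, -0.76]
[0.2, -0.0, -0.0, -0.0, -0.0, -0.0, -0.76]
[0.2, -0.0, -0.0, -0.0, -0.0, -0.0, -0.76]
[0.2, -0.0, -0.0, -0.0, -0.0, -0.0, -0.76]
[0.2, -0.0, -0.0, -0.0, -0.0, -0.0, -0.76]
[0.2, -0.0, -0.0, -0.0, -0.0, -0.0, -0.76]
[0.2, -0.0, -0.0, -0.0, -0.0, -0.0, -0.76]
[0.2, -0.0, -0.0, -0.0, -0.0, -0.0, -0.76]
[0.2, -0.0, -0.0, -0.0, -0.0, -0.0, -0.76]
[0.2, -0.0, -0.0, -0.0, -0.0, -0.0, -0.76]
[0.2, -0.0, -0.0, -0.0, -0.0, -0.0, -0.76]
[0.2, -0.0, -0.0, -0.0, -0.0, -0.0, -0.76]
[0.2, -0.0, -0.0, -0.0, -0.0, -0.0, -0.76]
[0.2, -0.0, -0.0, -0.0, -0.0, -0.0, -0.76]
[0.2, -0.0, -0.0, -0.0, -0.0, -0.0, -0.76]
[0.2, -0.0, -0.0, -0.0, -0.0, -0.0, -0.76]
[0.2, -0.0, -0.0, -0.0, -0.0, -0.0, -0.76]
```

Call:
jog_arm(increments=[[[0.12,0,0,0,0,0,-0.76],[0.12,0,0,0,0,0,-0.76],[0.12,0,0,0,0,0,-0.76],[0.12,0,0,0,0,0,-0.76],[0.12,0,0,0,0,0,-0.76]]])

```text
time: 19.5
tool_pos: [0.5719, -0.1429, 0.0909]
tcp_rot: [2.331, 2.106, -0.006]
wrist_force: [-2.2, -11.9, -2.3]
width: 0.121
grip_force: 5.9
```

Call:
jog_arm(increments=[[[0.15,0,0,0,0,0,-0.76],[0.15,0,0,0,0,0,-0.76],[0.15,0,0,0,0,0,-0.76],[0.15,0,0,0,0,0,-0.76],[0.15,0,0,0,0,0,-0.76]]])

```text
time: 19.92
tool_pos: [0.5741, -0.1196, 0.0907]
tcp_rot: [-2.332, -2.103, 0.003]
wrist_force: [-1.4, -4.8, -0.5]
width: 0.118
grip_force: 1.9
```

Call:
jog_arm(increments=[[[0.15,0,0,0,0,0,-0.76],[0.15,0,0,0,0,0,-0.76],[0.15,0,0,0,0,0,-0.76],[0.15,0,0,0,0,0,-0.76],[0.1,0,0,0,0,0,-0.76]]])

```text
time: 20.33
tool_pos: [0.5764, -0.0975, 0.0908]
tcp_rot: [-2.331, -2.103, 0.002]
wrist_force: [-0.8, -1.8, -1.6]
width: 0.12
grip_force: 1.1
```

Run:
```python
from h import *
s=read_state();print(s['time'],s['tool_pos'],s['wrist_force'],s['tcp_rot'])
i,_=viewer.read_camera("scene");j,_=viewer.read_camera("top")
a=cv2.resize(cv2.convertScaleAbs(i[180:280,240:350],alpha=1.8),(440,400),interpolation=2)
b=cv2.resize(cv2.convertScaleAbs(j[120:210,220:310],alpha=2),(360,360),interpolation=2)
o=np.zeros((400,800,3),np.uint8);o[:,:440]=a;o[:360,440:]=b;cv2.imwrite("pics/p1.png",o)
for n,im in(("scene",i),("top",j)):
    for c in blobs(red(im),4):
        u=c.mean(0)
        if 220<u[0]<345 and 130<u[1]<280: print(n,u.round(1),cv2.contourArea(c))
```

```text
20.3333 [ 0.57643915 -0.09746014  0.09076544] [-0.78976348 -1.8343157  -1.63836758] [-2.33064321e+00 -2.10311308e+00  1.85277977e-03]
```

Call:
jog_arm(increments=[[[0.15,0,0,0,0,0,-0.76],[0.15,0,0,0,0,0,-0.76],[0.15,0,0,0,0,0,-0.76],[0.15,0,0,0,0,0,-0.76],[0.15,0,0,0,0,0,-0.76]]])

```text
time: 20.85
tool_pos: [0.5788, -0.0755, 0.0908]
tcp_rot: [-2.331, -2.103, 0.002]
wrist_force: [-0.2, -2.3, -0.1]
width: 0.119
grip_force: 1.3
```

Call:
jog_arm(increments=[[[0.15,0,0,0,0,0,-0.76],[0.15,0,0,0,0,0,-0.76],[0.15,0,0,0,0,0,-0.76],[0.15,0,0,0,0,0,-0.76],[0.15,0,0,0,0,0,-0.76]]])

```text
time: 21.27
tool_pos: [0.5811, -0.0531, 0.0908]
tcp_rot: [-2.331, -2.103, 0.002]
wrist_force: [-0.9, -3.3, -0.6]
width: 0.119
grip_force: 1.4
```

Run:
```python
from h import *
s=read_state();print(s['time'],s['tool_pos'],s['wrist_force'],s['tcp_rot'])
i,_=viewer.read_camera("scene");j,_=viewer.read_camera("top")
a=cv2.resize(cv2.convertScaleAbs(i[180:280,240:350],alpha=1.8),(440,400),interpolation=2)
b=cv2.resize(cv2.convertScaleAbs(j[120:210,220:310],alpha=2),(360,360),interpolation=2)
o=np.zeros((400,800,3),np.uint8);o[:,:440]=a;o[:360,440:]=b;cv2.imwrite("pics/p2.png",o)
```

```text
21.2667 [ 0.58107801 -0.05306348  0.09083228] [-0.91156016 -3.32241778 -0.59104214] [-2.33121645e+00 -2.10286745e+00  2.10248050e-03]
```

Call:
jog_arm(increments=[[[0.15,0,0,0,0,0,-0.76],[0.15,0,0,0,0,0,-0.76],[0.15,0,0,0,0,0,-0.76],[0.15,0,0,0,0,0,-0.76],[0.15,0,0,0,0,0,-0.76]]])

```text
time: 21.78
tool_pos: [0.5833, -0.0308, 0.0908]
tcp_rot: [-2.331, -2.103, 0.002]
wrist_force: [-0.5, -1.9, 0.6]
width: 0.12
grip_force: 1.4
```

Call:
jog_arm(increments=[[[0.15,0,0,0,0,0,-0.76],[0.15,0,0,0,0,0,-0.76],[0.15,0,0,0,0,0,-0.76],[0.15,0,0,0,0,0,-0.76],[0.15,0,0,0,0,0,-0.76]]])

```text
time: 22.2
tool_pos: [0.5856, -0.0083, 0.0908]
tcp_rot: [-2.331, -2.103, 0.002]
wrist_force: [0.0, -2.9, -0.1]
width: 0.118
grip_force: 1.4
```

Call:
jog_arm(increments=[[[0.15,0,0,0,0,0,-0.76],[0.15,0,0,0,0,0,-0.76],[0.15,0,0,0,0,0,-0.76],[0.15,0,0,0,0,0,-0.76],[0.15,0,0,0,0,0,-0.76]]])

```text
time: 22.62
tool_pos: [0.588, 0.0141, 0.0908]
tcp_rot: [-2.331, -2.103, 0.002]
wrist_force: [-0.5, -3.3, -0.3]
width: 0.122
grip_force: 1.4
```

Call:
jog_arm(increments=[[[0.15,0,0,0,0,0,-0.76],[0.12,0,0,0,0,0,-0.76],[0.1,0,0,0,0,0,-0.76],[0.08,0,0,0,0,0,-0.76],[0,0,0,0,0,0,-0.76]]])

```text
time: 23.03
tool_pos: [0.5899, 0.0275, 0.0914]
tcp_rot: [-2.331, -2.103, 0.0]
wrist_force: [0.4, -2.0, 4.0]
width: 0.123
grip_force: 2.6
```

Run:
```python
from h import *
s=read_state();print(s['time'],s['tool_pos'],s['wrist_force'],s['tcp_rot'])
i,_=viewer.read_camera("scene")
cv2.imwrite("pics/p3.png",i)
for n,im in(("scene",i),):
    for c in blobs(red(im),4):
        u=c.mean(0)
        if 220<u[0]<385 and 130<u[1]<300: print(n,u.round(1),cv2.contourArea(c),rect(n,c,.038))
```

```text
23.0333 [0.58990041 0.02753694 0.09139972] [ 0.41651926 -2.03721198  3.96716547] [-2.33148832e+00 -2.10332552e+00  3.43682381e-04]
```

Call:
jog_arm(increments=[[[0,0,-0.02,0,0,0,-0.76],[0,0,-0.02,0,0,0,-0.76],[0,0,0,0,0,0,-0.76],[0,0,0,0,0,0,-0.76],[0,0,0,0,0,0,-0.76]]])

```text
time: 23.5
tool_pos: [0.5893, 0.0273, 0.0919]
tcp_rot: [-2.331, -2.102, 0.002]
wrist_force: [0.6, 1.1, 2.3]
width: 0.12
grip_force: 2.0
```

Run:
```python
from h import *
s=read_state();print(s['time'],s['tool_pos'],s['wrist_force'],s['torque'])
i,_=viewer.read_camera("scene");j,_=viewer.read_camera("top")
a=cv2.resize(cv2.convertScaleAbs(i[185:305,250:390],alpha=1.8),(700,600),interpolation=2)
cv2.imwrite("pics/p4.png",a)
```

```text
23.5 [0.58931136 0.02725154 0.09192826] [0.5872267  1.05202641 2.3298991 ] [-0.00385694 -0.0185816  -0.0047817 ]
```

Call:
jog_arm(increments=[[[0.05,0,0,0,0,0,-0.76],[0.06,0,0,0,0,0,-0.76],[0.05,0,0,0,0,0,-0.76],[0.04,0,0,0,0,0,-0.76],[0,0,0,0,0,0,-0.76]]])

```text
time: 24.02
tool_pos: [0.5898, 0.0334, 0.0917]
tcp_rot: [-2.331, -2.102, 0.002]
wrist_force: [-0.3, -0.6, 0.9]
width: 0.121
grip_force: 0.5
```

Run:
```python
from h import *
s=read_state();print(s['time'],s['tool_pos'],s['wrist_force'],s['torque'])
```

```text
24.0167 [0.58976772 0.03336688 0.09174007] [-0.28880707 -0.62491637  0.94398538] [-0.15261529 -0.04231031 -0.05202388]
```

Call:
jog_arm(increments=[[[-0.04,0,0,0,0,0,-0.76],[-0.05,0,0,0,0,0,-0.76],[-0.03,0,0,0,0,0,-0.76],[0,0,0,0,0,0,-0.76],[0,0,-0.1,0,0,0,-0.76]]])

```text
time: 24.43
tool_pos: [0.5889, 0.0294, 0.0943]
tcp_rot: [-2.331, -2.102, 0.004]
wrist_force: [-1.4, 0.5, -0.3]
width: 0.117
grip_force: 0.0
```

Call:
jog_arm(increments=[[[0,0,-0.2,0,0,0,-0.76],[0,0,-0.3,0,0,0,-0.76],[0,0,-0.4,0,0,0,-0.76],[0,0,-0.4,0,0,0,-0.76],[0,0,-0.5,0,0,0,-0.76]]])

```text
time: 24.85
tool_pos: [0.5898, 0.0294, 0.1505]
tcp_rot: [-2.331, -2.103, 0.002]
wrist_force: [-0.8, 0.1, 0.0]
width: 0.118
grip_force: 0.0
```

Call:
jog_arm(increments=[[[-0.3,0.2,-0.7,0,0,0,-0.76],[-0.7,-0.5,-0.7,0,0,0,-0.76],[-0.7,-0.7,-0.7,0,0,0,-0.76],[-0.7,-0.7,0,0,0,0,-0.76],[-0.7,-0.7,0,0,0,0,-0.76]]])

```text
time: 25.27
tool_pos: [0.5096, -0.0566, 0.2161]
tcp_rot: [2.33, 2.103, 0.004]
wrist_force: [-0.1, -0.2, 0.3]
width: 0.121
grip_force: 0.0
```

Call:
jog_arm(increments=[[[-0.7,-0.7,0,0,0,0,-0.76],[-0.7,-0.7,0,0,0,0,-0.76],[-0.7,-0.7,0,0,0,0,-0.76],[-0.5,-0.5,0,0,0,0,-0.76],[0,0,0,0,0,0,-0.76]]])

```text
time: 25.68
tool_pos: [0.4206, -0.1269, 0.2135]
tcp_rot: [-2.335, -2.101, 0.003]
wrist_force: [0.2, 0.1, -0.1]
width: 0.122
grip_force: 0.0
```

Run:
```python
from h import *
s=read_state();print(s['time'],s['tool_pos'],s['wrist_force'])
i,_=viewer.read_camera("scene");j,_=viewer.read_camera("top")
a=cv2.resize(cv2.convertScaleAbs(i[205:305,280:390],alpha=1.8),(495,450),interpolation=2)
b=cv2.resize(cv2.convertScaleAbs(j[120:200,200:310],alpha=2.2),(304,221),interpolation=2)
o=np.zeros((450,800,3),np.uint8);o[:,:495]=a;o[:221,496:]=b;cv2.imwrite("pics/f.png",o); cv2.imwrite("pics/f_s.png",i); cv2.imwrite("pics/f_t.png",j)
```

```text
25.6833 [ 0.42061444 -0.12689271  0.21347348] [ 0.15694295  0.0842137  -0.10947774]
```

View pics/f.png

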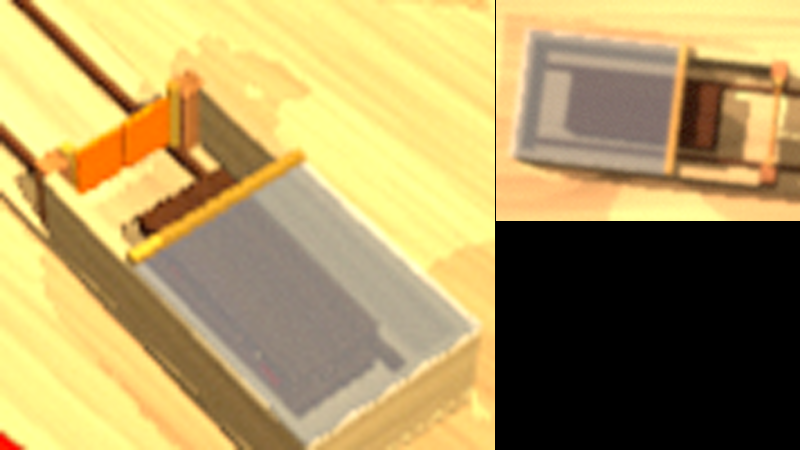

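The final picture shows both orange flaps shut at crop (100,160)/(150,130), and the stack inside, its tail edge running (137,215)–(222,170), well past the flaps. One numeric check of tail and level before handing in.

Run:
```python
from h import *
th=np.deg2rad(84.2);u=np.array([np.cos(th),np.sin(th)]);v=np.array([-u[1],u[0]]);c=np.array([.5855,-.004])
q=lambda a,b:(280+a/4.5-.4,205+b/4.5-.4)
pts=ray("scene",[q(137,215),q(222,170)],.052)[:,:2]-c; print("tail scene x,y", (pts@u*1000).round(1),(pts@v*1000).round(1))
pts=ray("top",[(281,149),(278.5,173)],.052)[:,:2]-c; print("tail top", (pts@u*1000).round(1),(pts@v*1000).round(1))
j,d=viewer.read_camera("top");p=P["top"]
pr=[];zz=[]
for x in np.arange(.03,.20,.006):
    g=[];z=[]
    for b in np.linspace(-.015,.015,9):
        X=np.r_[c+x*u+b*v,.052]; U=proj("top",X)[0]; a,e=np.round(U).astype(int); g.append(j[e,a,2])
        k=d[e,a]; W=p["R"].T@(np.array([(a-p["cx"])/p["fx"],(e-p["cy"])/p["fy"],1])*k-p["t"]); z.append(W[2])
    pr.append(np.mean(g));zz.append(np.median(z)*1000)
print(np.round(pr).astype(int).tolist());print(np.round(zz).astype(int).tolist())
```

```text
tail scene x,y [49.8 53.2] [-26.   27.8]
tail top [49.6 48.6] [-31.2  27.1]
[80, 77, 73, 38, 51, 53, 36, 25, 33, 104, 81, 60, 60, 60, 60, 59, 60, 60, 60, 59, 60, 59, 59, 60, 60, 77, 90, 90, 88]
[12, 13, 14, 28, 53, 54, 54, 53, 53, 75, 69, 68, 69, 68, 68, 68, 69, 68, 68, 68, 68, 68, 70, 68, 68, 69, 67, 67, 69]
```

```bash
python3 -c "
from workcell import bot
print(bot.finish_job())"
```

```text
the job is handed in; nothing more can be done
None
```

I handed the job in at about 26 s of the 67 s allowed: the stack is in the drying box with its tail about 50 mm past the doorway, both flaps are shut, and the exposed end of the upper board reads at the right height; the sticks can't be seen now that the stack is under the roof, and no verdict came back.

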